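Feed a slat blank home in the drilling jig

ROBOT

A 6-joint arm with a two-finger parallel gripper is mounted at the origin on the work surface. World frame = base frame: x ahead of the robot, y to its left, z up, the work surface at z = 0. Lengths are in m, angles in rad, forces in N, time in s.
With the tool pointing down it reaches from about 0.275 to 0.875 m from the base axis. Payload 12.5 kg.
Tool frame: the origin (TCP) lies midway between the tips of the shut fingers; the grasp point (between the pads) lies 19 mm behind it; z points along the fingers, y is the line along which they close (so a half turn about z gives the same grasp; the last joint's range is limited). The gripper opens to 85 mm and grips with 20 to 120 N. Pads are 22 mm wide; open, the fingers measure 114 mm over their backs; the gripper's body (76 mm by 85 mm) begins 54 mm behind the grasp point. The pads swing forward as they close: fully open they stand 13 mm farther back than shut.
Start: joints at [-0.085, 0.351, 1.652, -0, 1.139, -0.085], TCP at [0.55, 0, 0.231] pointing down, gripper open.
Joint ranges: [-2.75, 2.75], [-0.79, 2.1], [0.01, 2.65], [-1.57, 4.71], [0.07, 3.14], [-2.87, 2.87]. Speed limits (rad/s): [2.22, 2.22, 2.79, 3.14, 3.14, 3.14].

INTERFACE

Orientations are given as a unit quaternion [x, y, z, w].
In Python, from cell import observe, camera, camera_info, finish_job, look_for, masks_of, tip_of gives the robot as it stands.
- The arm moves only by the shell command python3 -m pendant 'ROWS' [FORCE]. ROWS is text: rows parted by semicolons, each of 7 numbers parted by spaces: the turn, a rotation vector about the world's x, y, z in degrees, then the shift along the world's x, y, z in units of 50 mm (1.0 is 50 mm), then the opening, from 0 (shut) to 1 (fully open). A call has 1 to 8 rows; each row is the pose to reach, as a shift and turn from the pose commanded when the call began; what a row does not reach only later rows make up. A row lasts 1/8 s, in which the tool goes at most 62.5 mm and 10.7 degrees, less where a joint would pass 70% of its speed; a pose out of reach is approached as far as the arm can. A call with a gripper value outside its range is refused whole. The fingers move at their own pace and stop on an object; FORCE is the grip in N (left out, the last holds). Time passes only in rows, so rows that repeat a pose let the fingers close. It gives the time, the measured TCP pose, the force, the opening and the grip force at its end, in the units of the state.
- observe(): the state, without advancing time (a new reading comes with each control period).
- camera(name): name is "scene" or "side" or "wrist"; returns the picture (420x560x3 uint8, red, green, blue); there is no depth.
- camera_info(name): a dict with "fx", "fy", "cx", "cy" (pixels), "D" ([k1, k2, p1, p2, k3] as OpenCV has them; the pictures are not rectified), "rvec" (rotation vector, rad) and "tvec" (3), from world to camera coordinates, as OpenCV has them. Camera axes: x right, y down, z forward; pixel columns grow to the right and rows downward; lengths in m; the calibration is good to about 2 mm. A picture is of the moment at which its call begins: read the wrist's pose just before it. camera_info takes no time and is no camera call; for the wrist camera it gives the pose at the moment of the call.
- finish_job(): hands the job in; it is judged then, once.
Trained networks look in the newest picture that a camera, given by its name, has taken for a name from the list of things; names that differ only in an ending like _2 or _b are one class to them, and where a whole thing is asked for, a point or a joint stands for the part that bears it (a point fixed in the world has none). Each returns a list of dicts, best first, with "p" (0 to 1); they miss things now and then, are a little off and sometimes report something else, mostly with a low value. They report only what shows in the picture. A call takes as long as a camera call. They do not tell look-alikes from the thing itself.
- look_for(camera, label): "box" ([left, top, right, bottom] in pixels, round what is visible of it).
- masks_of(camera, label): "mask" (420x560 bool, what is visible of it) and "box" ([left, top, right, bottom] in pixels, round what is visible of it).
- tip_of(camera, label): "xy" ([column, row] in pixels: a listed point, or the origin of a listed thing).
The state is a dict: "clock": time; "joint_positions": joint angles; "joint_velocities": joint speeds; "joint_efforts": joint torques, N m; "tool_pos": TCP position; "tcp_rot": TCP orientation; "wrist_force": force on the tool from outside, world axes, zero at the start; "moment": the same for the moment, N m; "grip_width": finger opening in m; "finger_force": force on a finger pad.
Only numpy, scipy, OpenCV 4.12 (cv2) and the standard library are available. Lean on these libraries where they do the work, as an engineer would, in place of code of your own. Each camera call takes 0.05 s, during which the arm holds its last target. There are 200 camera calls.

TASK

Take the plywood push stick from its rest and with its nose feed the slat blank, without forcing it, along the jig's channel, under the bush plate and its leaf spring, until its nose is fully home against the tip of the stop's screw; come up to the stop gently, by feel, pressing on it with no more than 15 N. Keep the fingers off the blank, put the push stick back upright in the slot of its rest, and leave everything else on the bench as it is.

Things in the scene. Friction and masses are not known exactly. Their poses are not given: they have to be found in the camera images.
- jig: Drilling jig fixed to the bench: plywood base 515 x 150 mm, 18 mm thick (x -270 to 245 mm); its top is the bed. Origin: underside (bench level) on the channel's centre line; x is the feed direction, y across, z up. Two beech rails, 22 mm thick and 28 mm high (tops 46 mm over the bench), stand on the bed: 34 mm apart from x = -205 to -45, narrowing to 24 mm at x = -8 and so on to their end at x = 100.
- plate (a point): Point on the bed, mid-channel, at jig x = 45 mm, under the middle of the aluminium bush plate that roofs the channel from jig x = -10 to 100 mm (28 mm clear over the bed; 8 mm thick, drill bushes on it up to 60 mm over the bench). Under it, at jig x = 52 to 100 mm, a bowed leaf spring presses some 3 N down on a passing slat, which then slides with about 3 to 6 N of friction.
- track (a point): Point on the bed, mid-channel, at the rails' end (jig x = 100 mm). Beyond it, on a T-track let flush into the bed, an aluminium stop is clamped, rigid: its steel screw points back at the rails on the centre line, 8 mm over the bed, with a flat tip 13 mm across. It is set differently each time: the tip lies anywhere from 6 to 56 mm beyond this point; its setting is not measured.
- slat_centre (a point): Centre of the undrilled slat blank, pale wood, 120 x 22 x 14 mm (x along it, in the feed direction; z up), about 30 g. It lies loose on the bed in the infeed trough, nearly in line with it, its centre 7 mm over the bed. The drilled slats on the bench are of the same size but show two dark holes.
- slat_nose (a point): Centre of the blank's leading end face, 60 mm ahead of its centre.
- stick_grip (a point): Middle of the push stick's upright handle, the place to hold it, 62 mm above the sole; x points to the nose, z up. The stick is cut from 18 mm plywood (18 mm wide all over), about 120 g. The handle is 46 mm long and rises to 88 mm above the sole; a sloping gusset in front of it reaches 53 mm ahead and 45 mm up. It balances about 15 mm ahead of this point.
- stick_nose (a point): Middle of the stick's square pushing face, 122 mm ahead of the handle's middle, 8 mm above the sole. The bar behind it is 21 mm high and runs to 45 mm behind the handle's middle. Above the face a lip reaches 8 mm farther (16 to 21 mm above the sole): it goes over the tail of the 14 mm slat. The stick works best with its sole riding on the bed.
- rest: Beech rest fixed to the bench, 120 x 66 x 30 mm: an open-ended slot 26 mm wide runs along its x, with its floor 8 mm above the bench. Origin: centre of the underside. The push stick stands in it upright on its sole, its handle over the middle of the rest.
- slat: The same slat blank as a body; origin at the centre of its underside.
- stick: The same push stick as a body; origin on its sole under the middle of the handle.
- done_a: A drilled slat lying on the bench, 120 x 22 x 14 mm; bystander.
- done_b: Another drilled slat on the bench, 120 x 22 x 14 mm; bystander.
- pencil: Pencil 150 mm long, 7.5 mm thick, lying on the jig's base beside the rail at its +y side; bystander.
- glue: White glue bottle, 64 mm across and 195 mm tall; bystander.
- tin: Bare metal tin, 72 mm across and 85 mm tall; bystander.
- mallet: Hammer, 260 mm long, lying on the bench; bystander.
- driver: Screwdriver, 190 mm long, lying on the bench; bystander.
Mind the look-alikes: they are no part of the job. What is shaped like the stick but orange is not meant. What is shaped like the rest but white is not meant.

How it is judged:
On the way:
1. the push stick is pushing the blank's nose in under the bush plate (contact force between stick and slat above 0.5 N and x of slat_nose in the frame of jig between 0.03 and 0.1 m), for 0.1 s.
At the end, for the whole second after the job is handed in: The blank lies on the bed in the channel, in line with it (within 0.05 rad and 3 mm), its nose within 1.5 mm of the tip of the stop's screw; the push stick stands upright in the slot of its rest, its handle within 35 mm of the middle of the rest; both at rest (x of slat_nose in the frame of stop_tip between -0.0015 and 0.0015 m and y of slat_nose in the frame of jig between -0.003 and 0.003 m and z of slat_nose in the frame of jig between 0.02 and 0.03 m and angle between the x axis of slat and the x axis of jig, either way round below 0.05 rad and linear speed of each of slat, stick below 0.01 m/s and x of stick_grip in the frame of rest between -0.035 and 0.035 m and y of stick_grip in the frame of rest between -0.01 and 0.01 m and z of stick_grip in the frame of rest between 0.06 and 0.076 m and angle between stick_grip's own z axis and vertical below 0.2 rad); the robot touches nothing.
It fails at once if the blank is rammed on the stop: more than 15 N between them (contact force between slat and stop above 15 N).
It fails at once if the blank is forced: more than 25 N between push stick and blank (contact force between stick and slat above 25 N).
It fails at once if the fingers touch the blank (contact force between the fingers and slat above 0.3 N).
It fails at once if one of the other things on the bench (drilled slats, pencil, glue, tin, hammer, screwdriver) is moved by more than 30 mm (distance of any of done_a, done_b, pencil, glue, tin, mallet, driver from where it was at the start of the episode above 0.03 m).
It also fails if it takes over 58 s, if anything falls off the work surface, if the arm or the gripper's body presses on something with over 40 N, if the wrist force passes 120 N, or if a joint passes its speed limit or range.

## Working session

There is one attempt and no reset: what is moved stays moved. The work goes in short steps, Python scripts to look and compute and a shell command to move; the robot and the scene stay as the last step left them, time stands still between calls to the robot, and variables do not carry over. Pictures are saved under pics/ and viewed, at most 10 in all, crops included, and the job is handed in when it is done.

```bash
mkdir -p pics && cat > h.py <<'E'
import numpy as np, cv2
from cell import *
def ci(n):
    c=camera_info(n); K=np.array([[c['fx'],0,c['cx']],[0,c['fy'],c['cy']],[0,0,1.]])
    return K,np.array(c['D'],float),np.array(c['rvec'],float),np.array(c['tvec'],float)
def ray(n,uv,c=None):
    K,D,r,t=c or ci(n); R=cv2.Rodrigues(r)[0]
    p=cv2.undistortPoints(np.array([[uv]],float),K,D)[0,0]
    return -R.T@t, R.T@np.array([p[0],p[1],1.])
def atz(n,uv,z,c=None):
    o,d=ray(n,uv,c); return o+d*(z-o[2])/d[2]
def proj(n,P,c=None):
    K,D,r,t=c or ci(n); return cv2.projectPoints(np.array(P,float).reshape(-1,1,3),r,t,K,D)[0][:,0]
def tri(l):
    A=np.zeros((3,3));b=np.zeros(3)
    for o,d in l:
        d=d/np.linalg.norm(d);M=np.eye(3)-np.outer(d,d);A+=M;b+=M@o
    return np.linalg.solve(A,b)
def save(n,img): cv2.imwrite('pics/'+n+'.png',img[...,::-1])
E
python3 - <<'E'
from h import *
s=camera('scene'); w=camera('side'); save('a',np.vstack([s,w])[:, :]) 
save('scene',s); save('side',w)
H={'plate':.018,'track':.018,'slat_centre':.025,'slat_nose':.025,'stick_grip':.07,'stick_nose':.016,'rest':0,'jig':0}
for l,z in H.items():
    for n in ('scene','side'):
        for r in tip_of(n,l)[:3]: print(l,n,round(r['p'],2),np.round(r['xy']),np.round(atz(n,r['xy'],z),3))
E
```

```text
plate scene 0.69 [393. 227.] [0.553 0.124 0.018]
plate side 0.45 [208. 241.] [ 0.784 -0.031  0.018]
track scene 0.61 [419. 228.] [0.547 0.197 0.018]
track scene 0.52 [396. 224.] [0.537 0.135 0.018]
track scene 0.37 [219. 214.] [ 0.536 -0.384  0.018]
track side 0.85 [256. 310.] [0.544 0.195 0.018]
track side 0.26 [320. 196.] [ 0.517 -0.365  0.018]
slat_centre scene 0.63 [461. 288.] [0.788 0.268 0.025]
slat_centre scene 0.45 [344. 222.] [ 0.552 -0.014  0.025]
slat_centre side 0.53 [277. 254.] [ 0.561 -0.025  0.025]
slat_nose scene 0.55 [365. 226.] [0.564 0.045 0.025]
slat_nose side 0.66 [270. 267.] [0.562 0.035 0.025]
stick_grip scene 0.73 [228. 170.] [ 0.371 -0.384  0.07 ]
stick_grip scene 0.61 [215. 194.] [ 0.508 -0.397  0.07 ]
stick_grip side 0.85 [369. 184.] [ 0.357 -0.403  0.07 ]
stick_grip side 0.84 [327. 176.] [ 0.506 -0.41   0.07 ]
stick_nose scene 0.92 [209. 236.] [ 0.639 -0.39   0.016]
stick_nose scene 0.5 [223. 169.] [ 0.277 -0.426  0.016]
stick_nose side 0.91 [294. 188.] [ 0.618 -0.386  0.016]
stick_nose side 0.81 [404. 197.] [ 0.24  -0.436  0.016]
rest scene 0.93 [152. 179.] [ 0.34  -0.658  0.   ]
rest scene 0.65 [218. 216.] [ 0.523 -0.391  0.   ]
rest scene 0.51 [364. 226.] [0.532 0.046 0.   ]
rest side 0.72 [386. 166.] [ 0.335 -0.652  0.   ]
rest side 0.62 [323. 195.] [ 0.513 -0.395  0.   ]
jig scene 0.66 [380. 232.] [0.554 0.091 0.   ]
jig scene 0.46 [364. 226.] [ 0.529  0.045 -0.   ]
jig side 0.83 [267. 290.] [0.547 0.103 0.   ]
jig side 0.57 [207. 242.] [ 0.797 -0.046  0.   ]
```

View pics/scene.png

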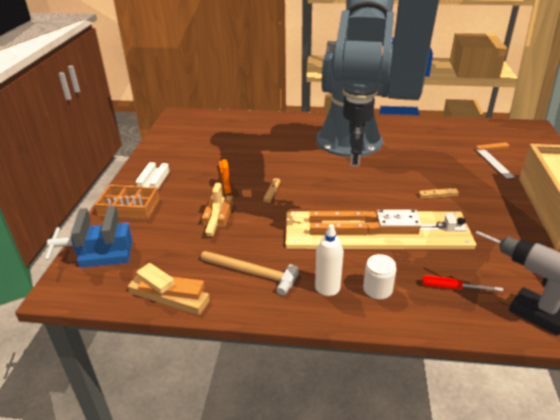

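View pics/side.png

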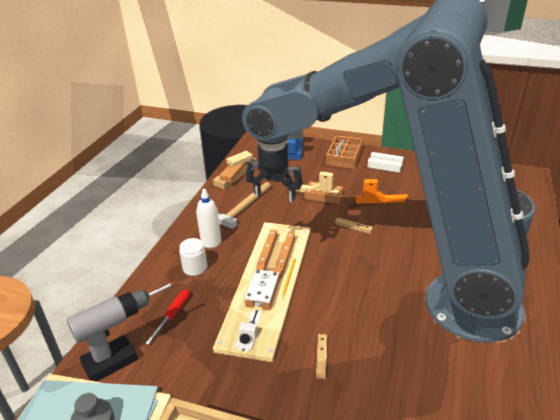

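Candidates for the stick: the plywood one in the beech rest, scene (215,208) and side (325,185), or the orange one lying at scene (225,178) and side (378,192). For the rest: beech at scene (218,213), or white at (152,178). I choose the plywood stick and the beech rest. The blank is in the trough near scene (344,222). The slats at (272,190) and (438,193) are the drilled ones. Next is a close crop plus a wrist view from the current pose.

```bash
python3 - <<'E'
from h import *
s=camera('scene'); w=camera('wrist'); c=ci('wrist')
a=cv2.resize(s[150:250,180:300],(480,400),interpolation=cv2.INTER_CUBIC)
save('wr0',w)
b=cv2.resize(s[200:260,280:480],(800,240),interpolation=cv2.INTER_CUBIC)
o=np.zeros((600,800,3),np.uint8); o[:360,:432]=cv2.resize(a,(432,360)); o[360:]=b; o[:276,432:]=cv2.resize(w,(368,276)); save('crop',o)
print(observe()['tool_pos'],observe()['tcp_rot'])
for l,z in {'plate':.018,'track':.018,'slat_centre':.025,'slat_nose':.025,'jig':0}.items():
    for r in tip_of('wrist',l)[:3]: print(l,round(r['p'],2),np.round(r['xy']),np.round(atz('wrist',r['xy'],z,c),3))
E
```

```text
[5.49979267e-01 2.98525013e-05 2.31288782e-01] [ 7.07088094e-01  7.07125468e-01 -1.71668882e-05 -1.53578171e-06]
plate 0.87 [277.  24.] [0.545 0.138 0.018]
track 0.3 [290. 185.] [ 0.558 -0.016  0.018]
slat_nose 0.57 [288. 129.] [0.556 0.043 0.025]
slat_nose 0.16 [285.  81.] [0.552 0.087 0.025]
jig 0.69 [285.  77.] [0.553 0.092 0.   ]
```

View pics/crop.png

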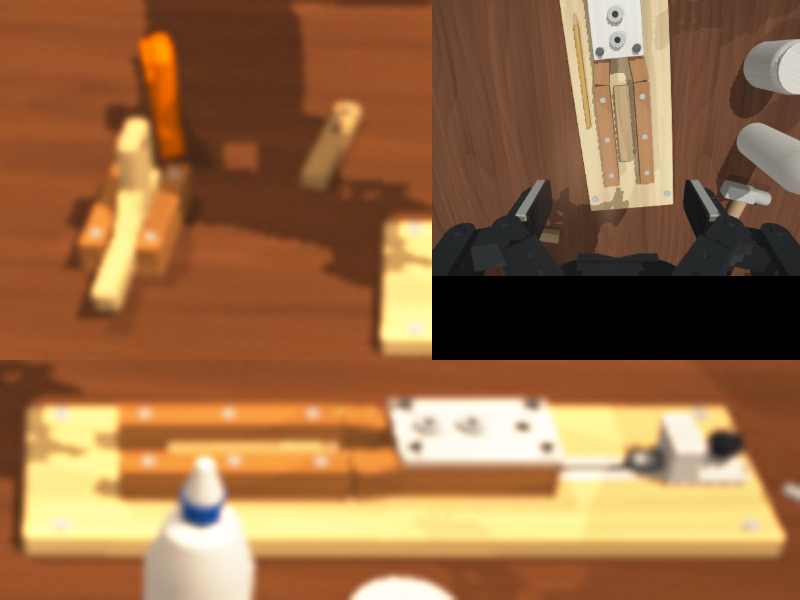

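The crop confirms the choice: the plywood stick stands in the beech rest, the orange one lies behind it, and the undrilled blank is in the trough at about wrist (290,185). I'll go higher over the jig for one accurate pose fit.

```bash
python3 -m pendant '0 0 0 0 0.5 1 1;0 0 0 0 1.2 2.2 1;0 0 0 0 1.6 3 1;0 0 0 0 1.6 3 1;0 0 0 0 1.6 3 1' && python3 - <<'E'
from h import *
import pickle
w=camera('wrist'); c=ci('wrist'); pickle.dump(c,open('c1.pkl','wb'))
save('w1',w); save('w1z',cv2.resize(w,(800,600),interpolation=cv2.INTER_CUBIC))
for l,z in {'plate':.018,'track':.018,'slat_centre':.025,'slat_nose':.025,'jig':0}.items():
    for r in tip_of('wrist',l)[:2]: print(l,round(r['p'],2),np.round(r['xy']),np.round(atz('wrist',r['xy'],z,c),3))
E
```

```text
clock: 1.88
tool_pos: [0.5497, 0.0798, 0.3803]
tcp_rot: [0.707, 0.707, -0.001, -0.0]
wrist_force: [0.1, 0.2, -0.3]
grip_width: 0.0856
finger_force: 0.0
plate 0.78 [279. 105.] [0.544 0.137 0.018]
plate 0.47 [290. 212.] [ 0.561 -0.02   0.018]
track 0.65 [276.  66.] [0.541 0.188 0.018]
slat_centre 0.89 [291. 212.] [ 0.562 -0.017  0.025]
slat_nose 0.71 [286. 174.] [0.555 0.042 0.025]
jig 0.73 [285. 138.] [0.553 0.09  0.   ]
```

View pics/w1z.png

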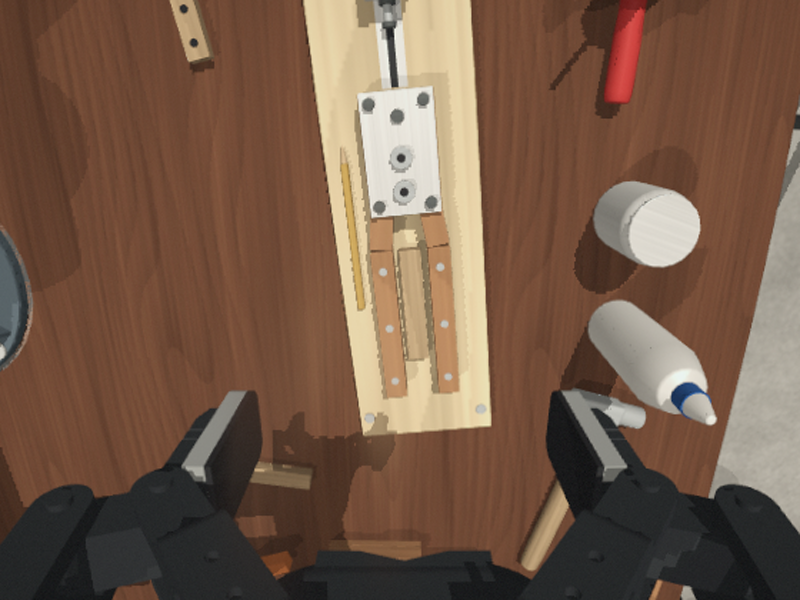

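```bash
python3 - <<'E'
from h import *
import pickle
from scipy.optimize import least_squares
c=pickle.load(open('c1.pkl','rb'))
J=[(-205,39,46),(-205,17,46),(-205,-17,46),(-205,-39,46),(-270,75,18),(-270,-75,18)]
U=np.array([(386,398),(407,396),(437,392),(459,390),(362,432),(490,424)])*.7
J=np.array(J)/1000.
# plate: midpoints of the ends
J=np.vstack([J,[[.1,0,.054],[-.01,0,.054]]]); U=np.vstack([U,[(397*.7,89.5*.7),(406.5*.7,215.5*.7)]])
def T(p,X):
    a=p[2]; R=np.array([[np.cos(a),-np.sin(a),0],[np.sin(a),np.cos(a),0],[0,0,1]]); return X@R.T+[p[0],p[1],0]
f=lambda p:(proj('wrist',T(p,J),c)-U).ravel()
r=least_squares(f,[.553,.09,1.65],loss='soft_l1'); p=r.x
print(p,np.degrees(p[2]));print(np.round(r.fun.reshape(-1,2),1)); np.save('jig.npy',p)
def inv(P): 
    a=p[2];d=np.array(P)[:2]-p[:2]; return np.round([np.cos(a)*d[0]+np.sin(a)*d[1],-np.sin(a)*d[0]+np.cos(a)*d[1]],4)
for n,u in dict(nL=(399,249),nR=(420,248),tL=(407,360),tR=(427,358)).items():
    P=atz('wrist',np.array(u)*.7,.032,c); print(n,P.round(4),inv(P))
for u in [(395,85),(392,60),(389,30)]: print(u,inv(atz('wrist',np.array(u)*.7,.026,c)))
print('cam',ray('wrist',(0,0),c)[0])
E
```

```text
[0.55154412 0.09124238 1.6576901 ] 94.97864631649449
[[ 0.  -0.7]
 [-0.3 -0.4]
 [ 0.9  0.7]
 [-0.1  1. ]
 [-0.2  2.5]
 [ 0.1  1.4]
 [-0.5 -0.7]
 [ 0.3 -1.2]]
nL [0.5447 0.0424 0.032 ] [-0.048   0.0111]
nR [0.5655 0.0435 0.032 ] [-0.0488 -0.0098]
tL [ 0.5529 -0.0794  0.032 ] [-0.1701  0.0135]
tR [ 0.5743 -0.077   0.032 ] [-0.1696 -0.008 ]
(395, 85) [0.1049 0.0011]
(392, 60) [0.1265 0.0018]
(389, 30) [0.1519 0.0022]
cam [0.5495574  0.16164383 0.52315218]
```

The picture shows the jig at 95.0° yaw. The blank's nose is near jig x = -48 mm and its tail near -170 mm. The screw appears to begin right at the plate's far edge, zoomed (395,85), about x = 105 mm. Now to the stick for a closer look.

```bash
python3 -m pendant '0 0 -10.4 -0.2 -1.2 -0.2 1;0 0 -20.8 -0.4 -2.4 -0.5 1;0 0 -31.2 -0.6 -3.6 -0.8 1;0 0 -41.6 -0.8 -4.8 -1.1 1;0 0 -52 -1 -6 -1.4 1;0 0 -62.4 -1.2 -7.2 -1.7 1;0 0 -72.8 -1.4 -8.4 -2 1;0 0 -83 -1.6 -9.6 -2.2 1' && python3 -m pendant '0 0 0 0 -0.2 0 1;0 0 0 0 -0.2 0 1;0 0 0 0 -0.2 0 1' && python3 - <<'E'
from h import *
import pickle
w=camera('wrist'); c=ci('wrist'); pickle.dump(c,open('c2.pkl','wb'))
save('w2z',cv2.resize(w,(800,600),interpolation=cv2.INTER_CUBIC))
o=observe(); print(o['tool_pos'],o['tcp_rot'],o['joint_positions'],ray('wrist',(0,0),c)[0])
for l,z in {'stick_grip':.07,'stick_nose':.016,'rest':0}.items():
    for r in tip_of('wrist',l)[:2]: print(l,round(r['p'],2),np.round(r['xy']),np.round(atz('wrist',r['xy'],z,c),3))
E
```

```text
clock: 3.18
tool_pos: [0.4691, -0.4019, 0.2703]
tcp_rot: [0.998, 0.058, -0.0, -0.0]
wrist_force: [0.2, -0.2, 0.4]
grip_width: 0.0851
finger_force: 0.0
clock: 3.55
tool_pos: [0.4705, -0.4088, 0.2717]
tcp_rot: [0.998, 0.062, 0.0, 0.0]
wrist_force: [0.6, -0.1, 1.6]
grip_width: 0.0853
finger_force: 0.0
[ 0.47053203 -0.40870905  0.27177653] [9.98070369e-01 6.20925361e-02 2.07650826e-04 1.12283758e-04] [-7.89947900e-01  4.50404498e-01  1.40191154e+00  1.71489985e-04
  1.28883416e+00  6.56535734e-01] [ 0.55161588 -0.39868049  0.41512618]
stick_grip 0.66 [274. 140.] [ 0.502 -0.396  0.07 ]
stick_nose 0.82 [286. 329.] [ 0.244 -0.443  0.016]
stick_nose 0.79 [283.  14.] [ 0.623 -0.39   0.016]
rest 0.81 [451. 280.] [ 0.337 -0.656 -0.   ]
rest 0.7 [275. 123.] [ 0.511 -0.396  0.   ]
```

View pics/w2z.png

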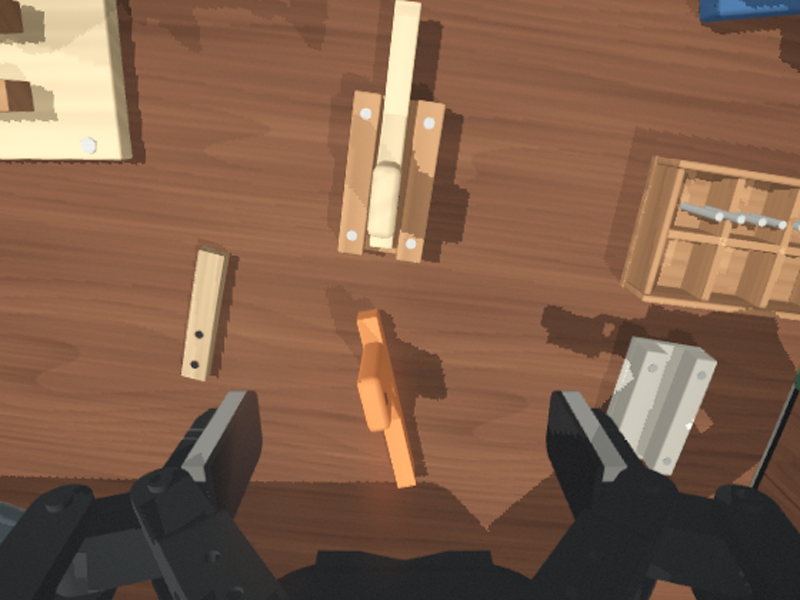

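```bash
python3 - <<'E'
from h import *
import pickle
c=pickle.load(open('c2.pkl','rb')); g=lambda u,z:atz('wrist',np.array(u)*.7,z,c)
R=np.array([g(u,.03) for u in [(357,92),(444,103),(420,262),(339,252)]]); print(R.round(4),R.mean(0))
d=(R[0]+R[1]-R[2]-R[3]); print('rest yaw',np.degrees(np.arctan2(d[1],d[0])),np.linalg.norm(d)/2)
a=g((408,2),.029); b=g((380.5,246),.029); d=a-b; print('stick nose,tail',a,b,np.degrees(np.arctan2(d[1],d[0])),np.linalg.norm(d))
for u in [(387,165),(382,241),(384.5,203)]: print('handle top',g(u,.096).round(4))
E
```

```text
[[ 0.5698 -0.3632  0.03  ]
 [ 0.5701 -0.4259  0.03  ]
 [ 0.4509 -0.4246  0.03  ]
 [ 0.4511 -0.3607  0.03  ]] [ 0.51048779 -0.39360392  0.03      ]
rest yaw -0.9058223158841721 0.11897363414500156
stick nose,tail [ 0.63274227 -0.39187456  0.029     ] [ 0.45961627 -0.39237335  0.029     ] 0.16507630805721407 0.17312671481945574
handle top [ 0.5267 -0.3918  0.096 ]
handle top [ 0.479  -0.3941  0.096 ]
handle top [ 0.5034 -0.3929  0.096 ]
```

```bash
python3 -m pendant '0 0 -3.5 0.4 0.16 -1 1;0 0 -7 0.7 0.33 -2 1;0 0 -7 0.7 0.33 -3 1;0 0 -7 0.7 0.33 -3.9 1;0 0 -7 0.7 0.33 -4.38 1;0 0 -7 0.7 0.33 -4.38 1' && python3 -m pendant '0 0 0 0 0 0 0.1;0 0 0 0 0 0 0;0 0 0 0 0 0 0;0 0 0 0 0 0 0;0 0 0 0 0 0 0;0 0 0 0 0 0 0;0 0 0 0 0 0 0' 70
```

```text
clock: 4.5
tool_pos: [0.5045, -0.3924, 0.0508]
tcp_rot: [1.0, 0.0, -0.001, -0.001]
wrist_force: [0.3, 0.1, 0.4]
grip_width: 0.0852
finger_force: 0.0
clock: 5.38
tool_pos: [0.5051, -0.3936, 0.0527]
tcp_rot: [1.0, -0.0, 0.0, 0.0]
wrist_force: [-3.0, 1.0, 5.1]
grip_width: 0.017
finger_force: 70.8
```

```bash
python3 -m pendant '0 0 0 0 0 0.4 0;0 0 0 0 0 1.2 0;0 0 0 0 0 2 0;0 0 0 0 0 2.4 0;0 0 10 0.1 0.4 2.4 0;0 0 20 0.3 0.9 2.4 0;0 0 30 0.5 1.4 2.4 0;0 0 40 0.6 1.8 2.4 0' && python3 -m pendant '0 0 10 0.2 0.4 0 0;0 0 20 0.4 0.8 0 0;0 0 30 0.6 1.2 0 0;0 0 40 0.75 1.5 0 0;0 0 50 0.85 1.76 0 0;0 0 55 0.85 1.76 0 0;0 0 55 0.85 1.76 0 0;0 0 55 0.85 1.76 0 0' && python3 - <<'E'
from h import *
w=camera('wrist'); c=ci('wrist'); save('w3z',cv2.resize(w,(800,600),interpolation=cv2.INTER_CUBIC))
import pickle; pickle.dump(c,open('c3.pkl','wb'))
o=observe(); print(o['tool_pos'],o['wrist_force'],o['moment'])
z=o['tool_pos'][2]
for r in tip_of('wrist','stick_nose')[:2]: P=atz('wrist',r['xy'],z-.052+.016-.008,c); print(r['p'],r['xy'],P,P-o['tool_pos'])
E
```

```text
clock: 6.38
tool_pos: [0.5355, -0.3025, 0.1734]
tcp_rot: [0.939, 0.345, 0.0, 0.0]
wrist_force: [0.3, 0.9, -0.9]
grip_width: 0.0171
finger_force: 70.0
clock: 7.38
tool_pos: [0.5775, -0.2156, 0.1728]
tcp_rot: [0.676, 0.737, 0.0, 0.0]
wrist_force: [0.9, -0.3, -1.0]
grip_width: 0.0172
finger_force: 70.0
[ 0.57747133 -0.21561415  0.17266857] [ 0.12255281  1.23488704 -1.46776862] [-0.03331676  0.01912164 -0.01264027]
```

View pics/w3z.png

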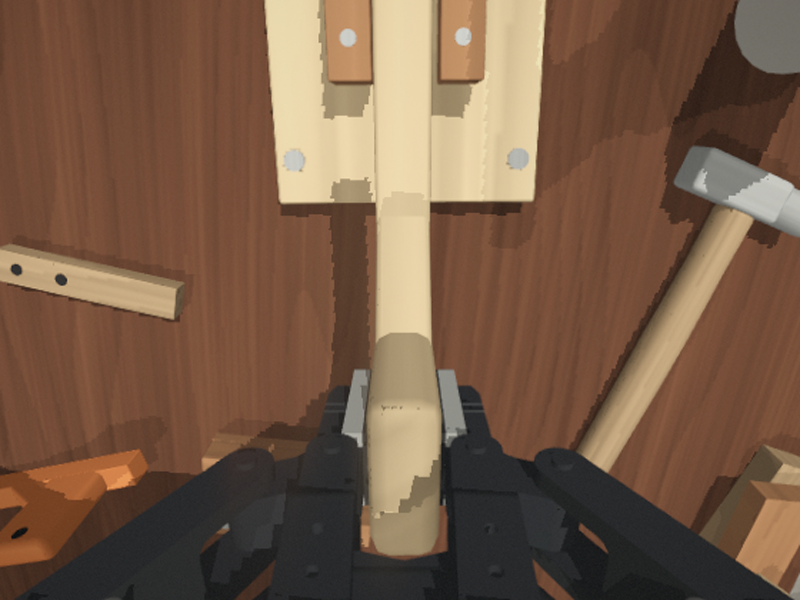

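```bash
python3 - <<'E'
from h import *
import pickle
c=pickle.load(open('c3.pkl','rb')); g=lambda u,z:atz('wrist',np.array(u)*.7,z,c)
p=np.load('jig.npy')
def inv(P): 
    a=p[2];d=np.array(P)[:2]-p[:2]; return np.round([np.cos(a)*d[0]+np.sin(a)*d[1],-np.sin(a)*d[0]+np.cos(a)*d[1]],4)
for u in [(328,82),(372,82),(440,80),(484,79)]: print('rail',inv(g(u,.046)),g(u,.046))
for u in [(281,203),(533,201)]: print('base',inv(g(u,.018)))
for u in [(293.5,160),(518,158)]: print('screws',inv(g(u,.018)))
z=.1727-.052+.021+.008
for u in [(374,5),(431,5),(377,200),(431,200)]: print('stick bar',inv(g(u,z-.008)))
o=observe()['tool_pos']; print(inv(o))
E
```

```text
rail [-0.2058  0.0383] [ 0.5312839  -0.11710511  0.046     ]
rail [-0.2059  0.0163] [ 0.55314284 -0.11534508  0.046     ]
rail [-0.205  -0.0175] [ 0.58676101 -0.11150373  0.046     ]
rail [-0.2045 -0.0394] [ 0.60853981 -0.10902918  0.046     ]
base [-0.2702  0.0727]
base [-0.2692 -0.0755]
screws [-0.2456  0.0637]
screws [-0.2446 -0.065 ]
stick bar [-0.1904  0.0099]
stick bar [-0.1904 -0.0077]
stick bar [-0.2509  0.0099]
stick bar [-0.251  -0.0085]
[-0.308   0.0008]
```

```bash
python3 -m pendant '0 0 0 0.02 0 -0.8 0;0 0 0 0.02 0 -1.5 0;0 0 0 0.02 0 -1.9 0;0 0 0 0.02 0 -2.05 0;0 0 0 0.02 0 -2.1 0;0 0 0 0.02 0 -2.1 0' && python3 -m pendant '0 0 0 0 0 -0.04 0;0 0 0 0 0 -0.04 0;0 0 0 0 0 -0.04 0' && python3 -m pendant '0 0 0 0 0 -0.04 0;0 0 0 0 0 -0.04 0;0 0 0 0 0 -0.04 0'
```

```text
clock: 8.22
tool_pos: [0.579, -0.2156, 0.0682]
tcp_rot: [0.676, 0.737, 0.0, 0.001]
wrist_force: [0.6, -0.2, -1.5]
grip_width: 0.0171
finger_force: 70.1
clock: 8.6
tool_pos: [0.5786, -0.2155, 0.0655]
tcp_rot: [0.676, 0.737, 0.0, 0.0]
wrist_force: [0.6, 1.2, -1.3]
grip_width: 0.0171
finger_force: 70.1
clock: 8.98
tool_pos: [0.5785, -0.2154, 0.0633]
tcp_rot: [0.676, 0.737, -0.0, -0.0]
wrist_force: [0.2, -0.0, -1.8]
grip_width: 0.0169
finger_force: 70.1
```

```bash
for i in 1; do python3 -m pendant '0 0 0 0 0 -0.02 0;0 0 0 0 0 -0.02 0;0 0 0 0 0 -0.02 0'; done; python3 -m pendant '0 0 0 0 0 -0.02 0;0 0 0 0 0 -0.02 0;0 0 0 0 0 -0.02 0'
```

```text
clock: 9.35
tool_pos: [0.5787, -0.2156, 0.0627]
tcp_rot: [0.676, 0.737, 0.0, 0.0]
wrist_force: [-2.5, -1.0, 5.1]
grip_width: 0.0174
finger_force: 70.8
clock: 9.72
tool_pos: [0.5788, -0.2157, 0.0624]
tcp_rot: [0.676, 0.737, 0.0, 0.0]
wrist_force: [-4.3, -0.5, 12.7]
grip_width: 0.0171
finger_force: 72.1
```

```bash
python3 -m pendant '0 0 0 -0.01 0.12 0.03 0;0 0 0 -0.02 0.2 0.03 0;0 0 0 -0.022 0.24 0.03 0;0 0 0 -0.025 0.28 0.03 0;0 0 0 -0.028 0.32 0.03 0;0 0 0 -0.032 0.36 0.03 0;0 0 0 -0.035 0.4 0.03 0;0 0 0 -0.04 0.44 0.03 0' && python3 -m pendant '0 0 0 -0.005 0.06 0 0;0 0 0 -0.01 0.12 0 0;0 0 0 -0.016 0.18 0 0;0 0 0 -0.021 0.24 0 0;0 0 0 -0.026 0.3 0 0;0 0 0 -0.031 0.36 0 0;0 0 0 -0.037 0.42 0 0;0 0 0 -0.042 0.48 0 0'
```

```text
clock: 10.72
tool_pos: [0.5765, -0.1933, 0.0628]
tcp_rot: [0.676, 0.737, -0.0, -0.0]
wrist_force: [-0.8, -1.1, 0.1]
grip_width: 0.0173
finger_force: 70.5
clock: 11.72
tool_pos: [0.5744, -0.1692, 0.0628]
tcp_rot: [0.676, 0.737, -0.0, -0.0]
wrist_force: [0.0, -1.2, -0.5]
grip_width: 0.0166
finger_force: 70.4
```

```bash
python3 -m pendant '0 0 0 -0.005 0.06 0 0;0 0 0 -0.01 0.12 0 0;0 0 0 -0.016 0.18 0 0;0 0 0 -0.021 0.24 0 0;0 0 0 -0.026 0.3 0 0;0 0 0 -0.031 0.36 0 0;0 0 0 -0.037 0.42 0 0;0 0 0 -0.042 0.48 0 0' && python3 - <<'E'
from h import *
p=np.load('jig.npy')
def inv(P): 
    a=p[2];d=np.array(P)[:2]-p[:2]; return np.round([np.cos(a)*d[0]+np.sin(a)*d[1],-np.sin(a)*d[0]+np.cos(a)*d[1]],4)
w=camera('wrist'); c=ci('wrist'); side=camera('side')
a=cv2.resize(w,(560,420)); b=cv2.resize(side[215:365,200:330],(364,420),interpolation=cv2.INTER_CUBIC)
o=cv2.resize(np.hstack([a,b])[:, :],(800,int(420*800/924))); save('w4',o)
print(inv(observe()['tool_pos']))
E
```

```text
clock: 12.72
tool_pos: [0.5723, -0.1452, 0.0628]
tcp_rot: [0.676, 0.737, 0.0, 0.0]
wrist_force: [0.5, -1.4, -0.3]
grip_width: 0.0171
finger_force: 70.4
[-2.372e-01 -1.000e-04]
```

View pics/w4.png

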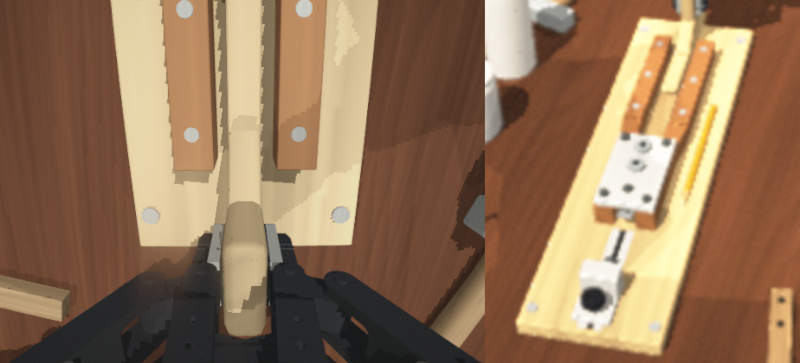

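```bash
python3 -m pendant '0 0 0 -0.007 0.08 0 0;0 0 0 -0.014 0.16 0 0;0 0 0 -0.021 0.24 0 0;0 0 0 -0.028 0.32 0 0;0 0 0 -0.035 0.4 0 0;0 0 0 -0.042 0.48 0 0;0 0 0 -0.049 0.56 0 0;0 0 0 -0.056 0.64 0 0' && python3 -m pendant '0 0 0 -0.005 0.06 0 0;0 0 0 -0.01 0.12 0 0;0 0 0 -0.016 0.18 0 0;0 0 0 -0.021 0.24 0 0;0 0 0 -0.026 0.3 0 0;0 0 0 -0.031 0.36 0 0;0 0 0 -0.037 0.42 0 0;0 0 0 -0.042 0.48 0 0'
```

```text
clock: 13.82
tool_pos: [0.5695, -0.1132, 0.0628]
tcp_rot: [0.676, 0.737, 0.0, 0.0]
wrist_force: [0.1, -1.6, -0.7]
grip_width: 0.0172
finger_force: 70.3
clock: 14.82
tool_pos: [0.5674, -0.0892, 0.0628]
tcp_rot: [0.676, 0.737, -0.0, -0.0]
wrist_force: [1.1, 0.0, -0.3]
grip_width: 0.0171
finger_force: 70.3
```

```bash
python3 -m pendant '0 0 0 -0.004 0.04 0 0;0 0 0 -0.007 0.08 0 0;0 0 0 -0.01 0.12 0 0;0 0 0 -0.014 0.16 0 0;0 0 0 -0.018 0.2 0 0;0 0 0 -0.021 0.24 0 0;0 0 0 -0.025 0.28 0 0;0 0 0 -0.028 0.32 0 0'
```

```text
clock: 15.82
tool_pos: [0.566, -0.0734, 0.0629]
tcp_rot: [0.676, 0.737, 0.0, 0.0]
wrist_force: [0.2, -5.1, 2.1]
grip_width: 0.0173
finger_force: 70.3
```

```bash
python3 -m pendant '0 0 0 -0.004 0.04 0 0;0 0 0 -0.007 0.08 0 0;0 0 0 -0.01 0.12 0 0;0 0 0 -0.014 0.16 0 0;0 0 0 -0.018 0.2 0 0;0 0 0 -0.021 0.24 0 0;0 0 0 -0.025 0.28 0 0;0 0 0 -0.028 0.32 0 0' && python3 - <<'E'
from h import *
w=camera('side'); s=camera('scene')
a=cv2.resize(w[280:350,215:285],(400,400),interpolation=cv2.INTER_CUBIC); b=cv2.resize(s[200:245,390:480],(400,200),interpolation=cv2.INTER_CUBIC)
o=np.zeros((400,800,3),np.uint8); o[:,:400]=a; o[:200,400:]=b; save('w5',o)
p=np.load('jig.npy'); a=p[2]
def fw(x,y,z): return [p[0]+np.cos(a)*x-np.sin(a)*y,p[1]+np.sin(a)*x+np.cos(a)*y,z]
for x in (.1,.106,.12,.14,.156):
    u=proj('side',[fw(x,0,.026)])[0]; v=proj('scene',[fw(x,0,.026)])[0]
    print(x,np.round((u-[215,280])*400/70),np.round((v-[390,200])*400/90+[400,0]))
E
```

```text
clock: 16.82
tool_pos: [0.5646, -0.0574, 0.0629]
tcp_rot: [0.676, 0.737, 0.0, 0.0]
wrist_force: [1.1, -5.7, 1.8]
grip_width: 0.0172
finger_force: 70.3
0.1 [240. 151.] [519. 108.]
0.106 [237. 160.] [528. 108.]
0.12 [229. 182.] [550. 108.]
0.14 [217. 215.] [582. 108.]
0.156 [207. 241.] [607. 108.]
```

View pics/w5.png

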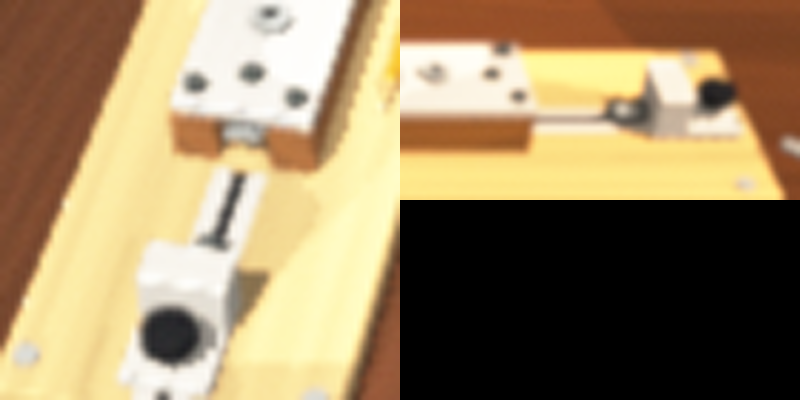

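The crop shows that the dark line is only the T-track slot. The screw tip is the wider dark part at crop (212,240), jig x of about 0.150 to 0.155. The blank's nose is near 0.092, so there are about 58 mm to go.

```bash
python3 -m pendant '0 0 0 -0.005 0.06 0 0;0 0 0 -0.01 0.12 0 0;0 0 0 -0.016 0.18 0 0;0 0 0 -0.021 0.24 0 0;0 0 0 -0.026 0.3 0 0;0 0 0 -0.031 0.36 0 0;0 0 0 -0.037 0.42 0 0;0 0 0 -0.042 0.48 0 0' && python3 -m pendant '0 0 0 -0.004 0.04 0 0;0 0 0 -0.007 0.08 0 0;0 0 0 -0.01 0.12 0 0;0 0 0 -0.014 0.16 0 0;0 0 0 -0.018 0.2 0 0;0 0 0 -0.021 0.24 0 0;0 0 0 -0.025 0.28 0 0;0 0 0 -0.028 0.32 0 0' && python3 - <<'E'
from h import *
w=camera('side')
save('w6',cv2.resize(w[270:350,215:295],(600,600),interpolation=cv2.INTER_CUBIC))
p=np.load('jig.npy'); a=p[2]
def fw(x,y,z): return [p[0]+np.cos(a)*x-np.sin(a)*y,p[1]+np.sin(a)*x+np.cos(a)*y,z]
for x in (.12,.125,.13,.135,.14,.145,.15,.155):
    print(x,[np.round((proj('side',[fw(x,y,.032)])[0]-[215,270])*7.5) for y in(-.011,.011)])
E
```

```text
clock: 17.92
tool_pos: [0.5625, -0.0334, 0.0628]
tcp_rot: [0.676, 0.737, -0.0, 0.0]
wrist_force: [0.3, -4.3, 1.0]
grip_width: 0.0169
finger_force: 70.4
clock: 18.92
tool_pos: [0.5611, -0.0174, 0.0628]
tcp_rot: [0.676, 0.737, -0.0, 0.0]
wrist_force: [0.1, -4.9, 0.8]
grip_width: 0.0174
finger_force: 70.4
0.12 [array([268., 298.]), array([330., 307.])]
0.125 [array([264., 308.]), array([326., 318.])]
0.13 [array([260., 319.]), array([322., 328.])]
0.135 [array([256., 329.]), array([318., 339.])]
0.14 [array([252., 340.]), array([315., 350.])]
0.145 [array([248., 351.]), array([311., 361.])]
0.15 [array([244., 362.]), array([307., 371.])]
0.155 [array([240., 373.]), array([303., 382.])]
```

View pics/w6.png

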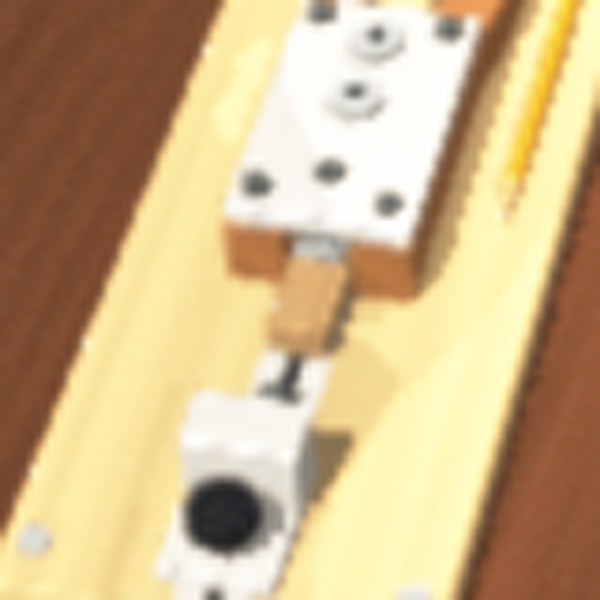

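```bash
cat > g.py <<'E'
import sys
from cell import observe
o=observe(); f=o['wrist_force']; F=-(f[1]*.996-f[0]*.087)
print('  guard F=%.1f y=%.4f t=%.1f'%(F,o['tool_pos'][1],o['clock'])); sys.exit(F>8)
E
python3 -m pendant '0 0 0 -0.002 0.025 0 0;0 0 0 -0.004 0.05 0 0;0 0 0 -0.007 0.075 0 0;0 0 0 -0.009 0.1 0 0;0 0 0 -0.011 0.12 0 0;0 0 0 -0.012 0.14 0 0;0 0 0 -0.014 0.16 0 0;0 0 0 -0.014 0.16 0 0' >/dev/null; python3 g.py &&
python3 -m pendant '0 0 0 -0.001 0.015 0 0;0 0 0 -0.001 0.015 0 0' >/dev/null && python3 g.py &&
python3 -m pendant '0 0 0 -0.001 0.015 0 0;0 0 0 -0.001 0.015 0 0' >/dev/null && python3 g.py &&
python3 -m pendant '0 0 0 -0.001 0.015 0 0;0 0 0 -0.001 0.015 0 0' >/dev/null && python3 g.py &&
python3 -m pendant '0 0 0 -0.001 0.015 0 0;0 0 0 -0.001 0.015 0 0' >/dev/null && python3 g.py &&
python3 -m pendant '0 0 0 -0.001 0.015 0 0;0 0 0 -0.001 0.015 0 0' >/dev/null && python3 g.py &&
python3 -m pendant '0 0 0 -0.001 0.015 0 0;0 0 0 -0.001 0.015 0 0' >/dev/null && python3 g.py &&
python3 -m pendant '0 0 0 -0.001 0.015 0 0;0 0 0 -0.001 0.015 0 0' >/dev/null && python3 g.py &&
python3 -m pendant '0 0 0 -0.001 0.015 0 0;0 0 0 -0.001 0.015 0 0' >/dev/null && python3 g.py
```

```text
guard F=4.0 y=-0.0094 t=20.0False
```

```bash
sed -i 's/sys.exit(F>8)/sys.exit(int(F>8))/' g.py; python3 g.py &&
python3 -m pendant '0 0 0 -0.001 0.02 0 0;0 0 0 -0.001 0.02 0 0' >/dev/null && python3 g.py &&
python3 -m pendant '0 0 0 -0.002 0.02 0 0;0 0 0 -0.002 0.02 0 0' >/dev/null && python3 g.py &&
python3 -m pendant '0 0 0 -0.002 0.02 0 0;0 0 0 -0.002 0.02 0 0' >/dev/null && python3 g.py &&
python3 -m pendant '0 0 0 -0.002 0.02 0 0;0 0 0 -0.002 0.02 0 0' >/dev/null && python3 g.py &&
python3 -m pendant '0 0 0 -0.001 0.015 0 0;0 0 0 -0.001 0.015 0 0' >/dev/null && python3 g.py &&
python3 -m pendant '0 0 0 -0.001 0.015 0 0;0 0 0 -0.001 0.015 0 0' >/dev/null && python3 g.py &&
python3 -m pendant '0 0 0 -0.001 0.015 0 0;0 0 0 -0.001 0.015 0 0' >/dev/null && python3 g.py &&
python3 -m pendant '0 0 0 -0.001 0.015 0 0;0 0 0 -0.001 0.015 0 0' >/dev/null && python3 g.py &&
python3 -m pendant '0 0 0 -0.001 0.015 0 0;0 0 0 -0.001 0.015 0 0' >/dev/null && python3 g.py &&
python3 -m pendant '0 0 0 -0.001 0.015 0 0;0 0 0 -0.001 0.015 0 0' >/dev/null && python3 g.py &&
python3 -m pendant '0 0 0 -0.002 0.015 0 0;0 0 0 -0.002 0.015 0 0' >/dev/null && python3 g.py &&
python3 -m pendant '0 0 0 -0.001 0.015 0 0;0 0 0 -0.001 0.015 0 0' >/dev/null && python3 g.py
```

```text
guard F=4.0 y=-0.0094 t=20.0
  guard F=3.8 y=-0.0085 t=20.2
  guard F=4.3 y=-0.0075 t=20.5
  guard F=5.1 y=-0.0064 t=20.7
  guard F=4.3 y=-0.0054 t=21.0
  guard F=5.0 y=-0.0047 t=21.2
  guard F=5.2 y=-0.0040 t=21.5
  guard F=6.0 y=-0.0032 t=21.7
  guard F=4.9 y=-0.0024 t=22.0
  guard F=3.2 y=-0.0017 t=22.2
  guard F=4.0 y=-0.0010 t=22.5
  guard F=4.6 y=-0.0002 t=22.7
  guard F=4.2 y=0.0006 t=23.0
```

```bash
python3 g.py &&
python3 -m pendant '0 0 0 -0.001 0.015 0 0;0 0 0 -0.001 0.015 0 0' >/dev/null && python3 g.py &&
python3 -m pendant '0 0 0 -0.001 0.015 0 0;0 0 0 -0.001 0.015 0 0' >/dev/null && python3 g.py &&
python3 -m pendant '0 0 0 -0.002 0.015 0 0;0 0 0 -0.002 0.015 0 0' >/dev/null && python3 g.py &&
python3 -m pendant '0 0 0 -0.001 0.015 0 0;0 0 0 -0.001 0.015 0 0' >/dev/null && python3 g.py &&
python3 -m pendant '0 0 0 -0.001 0.015 0 0;0 0 0 -0.001 0.015 0 0' >/dev/null && python3 g.py &&
python3 -m pendant '0 0 0 -0.002 0.015 0 0;0 0 0 -0.002 0.015 0 0' >/dev/null && python3 g.py &&
python3 -m pendant '0 0 0 -0.001 0.015 0 0;0 0 0 -0.001 0.015 0 0' >/dev/null && python3 g.py &&
python3 -m pendant '0 0 0 -0.001 0.015 0 0;0 0 0 -0.001 0.015 0 0' >/dev/null && python3 g.py &&
python3 -m pendant '0 0 0 -0.002 0.015 0 0;0 0 0 -0.002 0.015 0 0' >/dev/null && python3 g.py &&
python3 -m pendant '0 0 0 -0.001 0.015 0 0;0 0 0 -0.001 0.015 0 0' >/dev/null && python3 g.py &&
python3 -m pendant '0 0 0 -0.001 0.015 0 0;0 0 0 -0.001 0.015 0 0' >/dev/null && python3 g.py &&
python3 -m pendant '0 0 0 -0.002 0.015 0 0;0 0 0 -0.002 0.015 0 0' >/dev/null && python3 g.py
```

```text
guard F=4.2 y=0.0006 t=23.0
  guard F=5.1 y=0.0013 t=23.2
  guard F=4.9 y=0.0021 t=23.5
  guard F=5.3 y=0.0028 t=23.7
  guard F=5.2 y=0.0036 t=24.0
  guard F=4.9 y=0.0043 t=24.2
  guard F=4.8 y=0.0051 t=24.5
  guard F=4.8 y=0.0058 t=24.7
  guard F=9.5 y=0.0060 t=25.0
```

```bash
python3 -m pendant '0 0 0 0 0 0 0;0 0 0 0 0 0 0' && python3 - <<'E'
from h import *
w=camera('side')
save('w7',cv2.resize(w[285:345,220:280],(600,600),interpolation=cv2.INTER_CUBIC))
E
```

```text
clock: 25.22
tool_pos: [0.5592, 0.006, 0.0629]
tcp_rot: [0.676, 0.737, -0.0, 0.0]
wrist_force: [1.5, -9.0, 2.7]
grip_width: 0.0173
finger_force: 70.7
```

View pics/w7.png

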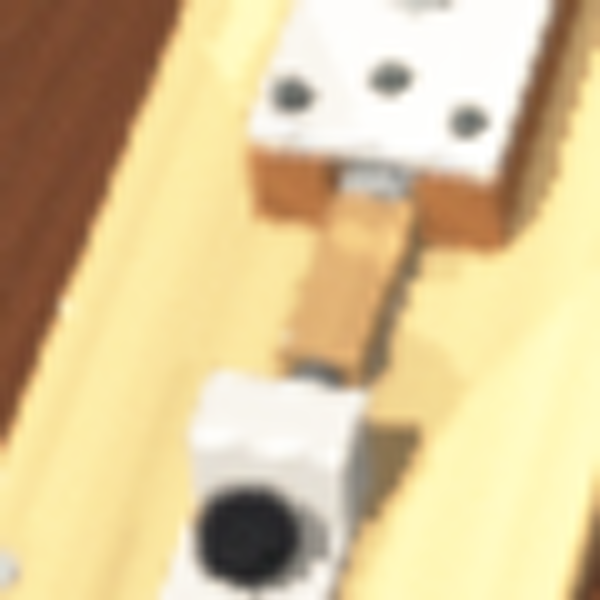

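The blank's nose is flat on the screw tip at crop (320,365). Force is steady at 9 N, of which about 5 N is spring friction. Now I withdraw straight back and lift.

```bash
python3 -m pendant '0 0 0 0.01 -0.1 0 0;0 0 0 0.03 -0.3 0 0;0 0 0 0.06 -0.7 0 0;0 0 0 0.1 -1.2 0 0;0 0 0 0.16 -1.8 0 0;0 0 0 0.19 -2.2 0.1 0;0 0 0 0.21 -2.4 1 0;0 0 0 0.21 -2.4 2 0' && python3 -m pendant '0 0 -10 0 -0.9 0.4 0;0 0 -20 -0.2 -1.8 0.4 0;0 0 -30 -0.4 -2.7 0.4 0;0 0 -40 -0.6 -3.6 0.4 0;0 0 -50 -0.8 -4.4 0.4 0;0 0 -60 -1 -5 0.4 0;0 0 -70 -1.1 -5.4 0.4 0;0 0 -80 -1.2 -5.6 0.4 0' && python3 -m pendant '0 0 -8 0 0 0 0;0 0 -15.5 0 0 0 0;0 0 -15.5 0 0 0 0;0 0 -15.5 0 0 0 0'
```

```text
clock: 26.28
tool_pos: [0.5689, -0.1148, 0.1635]
tcp_rot: [0.676, 0.737, -0.0, -0.001]
wrist_force: [0.9, -0.0, -0.8]
grip_width: 0.0173
finger_force: 69.8
clock: 27.28
tool_pos: [0.5086, -0.3951, 0.1826]
tcp_rot: [0.992, 0.127, -0.0, -0.0]
wrist_force: [-0.7, 0.3, -2.0]
grip_width: 0.0174
finger_force: 70.1
clock: 27.78
tool_pos: [0.5093, -0.3936, 0.1828]
tcp_rot: [1.0, -0.003, -0.0, -0.0]
wrist_force: [0.9, 0.3, -0.8]
grip_width: 0.017
finger_force: 70.1
```

```bash
python3 -m pendant '0 0 0 0 0 -0.8 0;0 0 0 0 0 -1.6 0;0 0 0 0 0 -2.05 0;0 0 0 0 0 -2.15 0;0 0 0 0 0 -2.25 0;0 0 0 0 0 -2.25 0;0 0 0 0 0 -2.25 0'
```

```text
clock: 28.65
tool_pos: [0.5099, -0.3937, 0.0711]
tcp_rot: [1.0, -0.004, 0.0, 0.0]
wrist_force: [-0.7, -0.6, -1.6]
grip_width: 0.0172
finger_force: 70.1
```

```bash
python3 -m pendant '0 0 0 0 0 -0.12 0;0 0 0 0 0 -0.24 0;0 0 0 0 0 -0.32 0;0 0 0 0 0 -0.34 0;0 0 0 0 0 -0.34 0' && python3 -m pendant '0 0 0 0 0 -0.02 0;0 0 0 0 0 -0.04 0;0 0 0 0 0 -0.04 0'
```

```text
clock: 29.28
tool_pos: [0.5096, -0.3934, 0.0533]
tcp_rot: [1.0, -0.004, -0.0, -0.0]
wrist_force: [-0.1, 0.1, -0.9]
grip_width: 0.0174
finger_force: 70.1
clock: 29.65
tool_pos: [0.5097, -0.3936, 0.0527]
tcp_rot: [1.0, -0.004, 0.0, 0.0]
wrist_force: [-4.9, 3.5, 10.9]
grip_width: 0.017
finger_force: 71.8
```

```bash
python3 -m pendant '0 0 0 0 0 0.02 0;0 0 0 0 0 0.02 0.3;0 0 0 0 0 0.02 0.6;0 0 0 0 0 0.02 1;0 0 0 0 0 0.02 1;0 0 0 0 0 0.02 1' && python3 -m pendant '0 0 0 0 0 0.4 1;0 0 0 0 0 1.2 1;0 0 0 0 0 2.2 1;0 0 0 -0.5 0 3.2 1;0 0 0 -0.9 0 4 1;0 0 0 -0.9 0 4 1;0 0 0 -0.9 0 4 1' && python3 - <<'E'
from h import *
for n in ('wrist','side','scene'):
    w=camera(n); c=ci(n)
    for l,z in {'stick_grip':.07,'stick_nose':.016,'rest':0,'slat_nose':.025}.items():
        for r in tip_of(n,l)[:2]: print(n,l,round(r['p'],2),np.round(r['xy']),np.round(atz(n,r['xy'],z,c),3))
E
```

```text
clock: 30.4
tool_pos: [0.5096, -0.3935, 0.0523]
tcp_rot: [1.0, -0.004, 0.0, 0.0]
wrist_force: [1.5, -0.3, 0.3]
grip_width: 0.0853
finger_force: 0.0
clock: 31.28
tool_pos: [0.4646, -0.3933, 0.2526]
tcp_rot: [1.0, -0.004, 0.0, 0.0]
wrist_force: [0.4, -0.3, -0.2]
grip_width: 0.0854
finger_force: 0.0
wrist stick_grip 0.75 [283. 133.] [ 0.506 -0.394  0.07 ]
wrist stick_grip 0.74 [290. 279.] [ 0.356 -0.4    0.07 ]
wrist stick_nose 0.81 [319. 332.] [ 0.247 -0.438  0.016]
wrist rest 0.87 [490. 260.] [ 0.338 -0.656  0.   ]
wrist rest 0.55 [284. 121.] [ 0.51  -0.396  0.   ]
side stick_grip 0.84 [330. 179.] [ 0.49  -0.399  0.07 ]
side stick_grip 0.81 [370. 180.] [ 0.36 -0.43  0.07]
side stick_nose 0.92 [291. 187.] [ 0.628 -0.39   0.016]
side rest 0.73 [324. 195.] [ 0.51  -0.396  0.   ]
side rest 0.71 [383. 163.] [ 0.348 -0.667  0.   ]
side slat_nose 0.44 [251. 322.] [0.54  0.244 0.025]
scene stick_grip 0.89 [214. 193.] [ 0.505 -0.402  0.07 ]
scene stick_grip 0.62 [225. 172.] [ 0.382 -0.394  0.07 ]
scene stick_nose 0.77 [206. 234.] [ 0.631 -0.399  0.016]
scene stick_nose 0.72 [222. 165.] [ 0.255 -0.436  0.016]
scene rest 0.83 [153. 177.] [ 0.327 -0.66   0.   ]
scene rest 0.77 [218. 214.] [ 0.512 -0.392  0.   ]
scene slat_nose 0.61 [438. 226.] [0.544 0.25  0.025]
```

```bash
python3 -c "
from cell import finish_job
print(finish_job())"
```

```text
the job is handed in; nothing more can be done
None
```

I handed the job in at about 31 s: the blank is against the stop's screw (about 4–5 N by feel), and the push stick is back upright in its beech rest. I saw no sign that anything else on the bench was disturbed, and no verdict was returned.

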